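# Clear the burner stand and hold the cast burner ready over it

## Robot

A 7-joint arm with a two-finger parallel gripper is mounted at the origin on the work surface. World frame = base frame: x ahead of the robot, y to its left, z up, the work surface at z = 0. Lengths are in m, angles in rad, forces in N, time in s.
With the tool pointing down it reaches from about 0.4 to 0.85 m from the base axis. Payload 10.4 kg.
Tool frame: the origin (TCP) lies at the very end of the fingers, on their centre line; the grasp point (between the pads) lies 19 mm behind it; z points along the fingers, x is the direction in which the jaws open and shut, and the axes are right-handed (so a half turn about z gives the same grasp; the last joint's range is limited). The gripper opens to 87 mm and grips with 3 to 60 N. Pads are 19 mm wide; open, the fingers measure 117 mm over their backs; the gripper's body (75 mm by 190 mm) begins 51 mm behind the grasp point.
Start: joints at [1.212, 0.332, -0.065, 1.46, 0.022, 1.35, -0.088], TCP at [0.206, -0.59, 0.223] pointing down, gripper open.
Joint ranges: [-2.6, 2.6], [-0.5, 2.12], [-1.47, 1.34], [0.16, 2.42], [-1.27, 4.41], [0.06, 2.06], [-2.6, 2.6]. Speed limits (rad/s): [2.22, 2.22, 2.79, 2.79, 3.14, 3.14, 3.14].

## Interface

Orientations are given as a unit quaternion [x, y, z, w].
In Python, from bench import r gives the robot as it stands. The module is installed in compiled form; this text tells all that it offers.
- The arm moves only by the tool carry_out, never from a script. Its argument "commands" is a list that holds one entry, the list of rows, each a list of 7 numbers: the closure in counts, from 0 (fully open) to 255 (shut), then the shift along the tool's x, y, z in units of 25 mm (1.0 is 25 mm), then the turn, a rotation vector about the tool's x, y, z in units of 5 degrees (1.0 is 5 degrees). A call has 1 to 12 rows; each row is the pose to reach, as a shift and turn from the pose measured when the call began, along the tool's axes at that moment; what a row does not reach only later rows make up. A row lasts 1/8 s, in which the tool goes at most 62.5 mm and 10.7 degrees, less where a joint would pass 70% of its speed; a pose out of reach is approached as far as the arm can. A call with a gripper value outside its range is refused whole. The fingers move at their own pace and stop on an object; "grip_force" is the grip in N (left out, the last holds). Time passes only in rows, so rows that repeat a pose let the fingers close. It gives the time, the measured TCP pose, the force and the opening at its end, in the units of the state.
- r.read_state(): the state, without advancing time (a new reading comes with each control period).
- r.camera(name): name is "side" or "top" or "wrist"; returns the picture (400x640x3 uint8, blue, green, red); there is no depth.
- r.camera_info(name): a dict with "fx", "fy", "cx", "cy" (pixels), "origin" and "rotation" of the camera in the world. Camera axes: x right, y down, z forward; pixel columns grow to the right and rows downward; lengths in m; the calibration is good to about 2 mm. A picture is of the moment at which its call begins: read the wrist's pose just before it. camera_info takes no time and is no camera call; for the wrist camera it gives the pose at the moment of the call.
- r.close_job(): hands the job in, once; it reports no verdict.
The state is a dict: "time": time; "joint_positions": joint angles; "joint_vel": joint speeds; "joint_torque": joint torques, N m; "ee_pos": TCP position; "eef_rot": TCP orientation; "ft_force": force on the tool from outside, world axes, zero at the start; "torque": the same for the moment, N m; "width": finger opening in m.
Only numpy, scipy, OpenCV 4.12 (cv2) and the standard library are available. Lean on these libraries where they do the work, as an engineer would, in place of code of your own. Each camera call takes 0.05 s, during which the arm holds its last target.

## Task

We are refitting the gas burner of the sweet shop's stove. First clear the blue burner stand: take the small steel pail out of it and hang it by its handle on the hook of the utensil stand. Then grip the cast-iron ring burner by its tube at its balance point, lift it level, keep it level, and finish holding it still a few centimetres clear above the stand, ring centred over the round seat and tube over the gap in the frame, ready to be lowered straight in; do not put it down or let go, and leave the plate, box, mug and jar alone.

Things in the scene. Friction and masses are not known exactly. Their poses are not given: they have to be found in the camera images.
- burner_stand: Fixed blue steel frame, 260 x 260 mm, on four legs; origin on the counter under its middle, z up. Rail tops at 110 mm; four dark pan supports point in from the corners, tops at 120 mm (highest part), leaving a free square of 220 mm inside the rails and a free circle of 220 mm between the supports. Its +x side is the open front: the top rail there, 120 mm from the middle, has a gap 70 mm wide for the burner's tube.
- stand_seat (a point): Centre of the top of the stand's round dark seat plate, 128 mm in diameter, 50 mm above the counter; axes as the stand. The pail stands on it at the start; the burner's ring belongs over it.
- stand_notch (a point): Middle of the gap in the stand's front rail, 120 mm from the seat's centre along the stand's +x, at the height of the pan supports (120 mm): the burner's tube belongs over it.
- burner_balance (a point): Balance point of the loose dark cast-iron ring burner (0.6 to 0.92 kg, lies on its feet): on the axis of its round tube (28 mm thick, plain from 20 mm before to 110 mm after this point), 30 mm above the counter as it lies. x runs along the tube from ring to tube end, z up. Feet 30 mm below this point, ring top 14 mm above. The middle of its length is 30 mm nearer the tube end.
- burner_head (a point): Centre of the burner's ring (100 mm outside, 60 mm inside diameter, 30 mm high), level with the tube axis, 78 mm from the balance point along -x (so the ring's edge is 28 mm from the balance point); axes as burner_balance.
- burner: The burner as a body (see burner_balance): origin 30 mm straight below the balance point, level with the underside of its feet; x along the tube from ring to tube end. Overall 315 mm long: the far end of the tube (bell mouth, bright 48 mm disc, small brass jet) is 187 mm from the origin along +x.
- pail_handle (a point): Middle of the level top bar of the steel pail's rigid stirrup handle, on the bar's axis. The bar is round, 9 mm thick, straight for 100 mm along this point's y axis (50 mm to either side), then bends down to the rim. The pail's underside is 165 mm below this point, its rim (124 mm diameter) 85 mm below.
- pail: Small open steel pail, 80 mm high, 100 mm across at the bottom and 124 mm at the rim, 0.28 kg, with a stiff black stirrup handle that stays upright; origin at the centre of its underside, z up, handle plane along y. Starts upright on the seat inside the burner stand.
- hook_stand: Fixed utensil stand: round base (140 mm), upright red post (16 mm, with a wooden ball on top at 261 mm) and one hook. Origin on the counter straight below the hook's lowest place; the post stands 85 mm away along the stand's +x. The red hook is an 8 mm round bar that comes from the post along -x, sinking slightly, and turns up at its end.
- hook_seat (a point): Lowest place of the hook, on the top of its bar, 235 mm above the counter; a handle bar rests with its axis about 5 mm above this point. The upturned tip is 21 mm from here along -x and its top is 22 mm higher (257 mm above the counter). Axes as hook_stand: the hook opens upward and points along -x; the handle's bar should lie across it, along y.
- sweet_plate: Steel plate (156 mm) with three orange pastry coils, about 40 mm high; bystander. Origin under its centre.
- pastry_box: Closed card pastry box 110 x 140 x 50 mm, lilac with pink and blue bands; bystander. Origin under its centre.
- mug: White mug, 76 mm diameter, 90 mm high, handle along its +y; bystander. Origin under its centre.
- syrup_jar: Closed amber jar with red cap, 64 mm diameter, 95 mm high; bystander. Origin under its centre.

How it is judged:
By the outcome, as a careful person would: the job done as asked, in the order asked, and still so for the second after the job is handed in, while the arm keeps its last pose, push and grip.
It also fails if it takes over 67 s, if anything falls off the work surface, if the arm or the gripper's body presses on something with over 40 N, if the wrist force passes 120 N, or if a joint passes its speed limit or range.

## Working session

There is one attempt and no reset: what is moved stays moved. The work goes in short steps, Python scripts to look and compute and a tool call to move; the robot and the scene stay as the last step left them, time stands still between calls to the robot, and variables do not carry over. Pictures are saved under pics/ and viewed, and the job is handed in when it is done.

Besides the shell and the picture viewer there is one more tool, called after ">>>" as a command line: name --argument value ..., lists and objects as JSON in quotes. carry_out: Moves the arm, as the interface text tells. Its arguments: {"type":"object","properties":{"commands":{"type":"array"},"grip_force":{"type":"number"}},"required":["commands"]}

```bash
mkdir -p pics; ls
python3 - <<'E'
from bench import r
import cv2
s=r.read_state()
for k,v in s.items(): print(k,v)
for n in ["side","top","wrist"]:
    i=r.camera_info(n); print(n,i)
    cv2.imwrite(f"pics/{n}0.png",r.camera(n))
E
```

```text
pics
time 0.0
joint_positions [ 1.21241884  0.33286538 -0.06471432  1.46097138  0.02158644  1.34989929
 -0.08849822]
joint_vel [-7.73897388e-04 -3.11240582e-04 -1.14975657e-04 -4.08382915e-04
 -4.65012880e-05  8.85738637e-04 -2.99688755e-04]
joint_torque [ 4.31064445e-04 -6.23259044e+01  2.50579894e-02 -3.89903212e+01
 -6.12927787e-02  3.97584925e-02  2.03577151e-04]
ee_pos [ 0.20581296 -0.5897144   0.22174367]
eef_rot [ 8.15332661e-01 -5.78992338e-01 -6.04790435e-04 -3.98371838e-04]
ft_force [-0.13187451 -0.12795431  0.46417456]
torque [-0.01836135 -0.00418238  0.01558592]
width 0.08722525072802606
side {'fx': 494.0341705237911, 'fy': 494.0341705237911, 'cx': 313.90207203746, 'cy': 196.04316181916298, 'origin': array([0.33952481, 1.2961719 , 0.99510917]), 'rotation': array([-0.08432149,  0.87690072, -0.47215101,  0.03175574])}
top {'fx': 390.85860349912565, 'fy': 390.85860349912565, 'cx': 316.99892987737377, 'cy': 202.22035655547157, 'origin': array([0.44553292, 0.02012922, 1.40272807]), 'rotation': array([ 0.71282828, -0.70014338,  0.03413951, -0.02257399])}
wrist {'fx': 275.6932119838057, 'fy': 275.6932119838057, 'cx': 319.42399909593314, 'cy': 202.47533032968107, 'origin': array([ 0.27570706, -0.56573308,  0.38391978]), 'rotation': array([ 0.80763235, -0.57337289, -0.08012496,  0.11204238])}
```

View pics/top0.png

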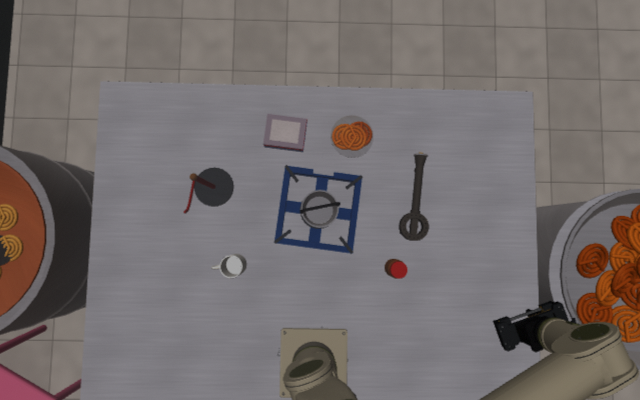

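View pics/side0.png

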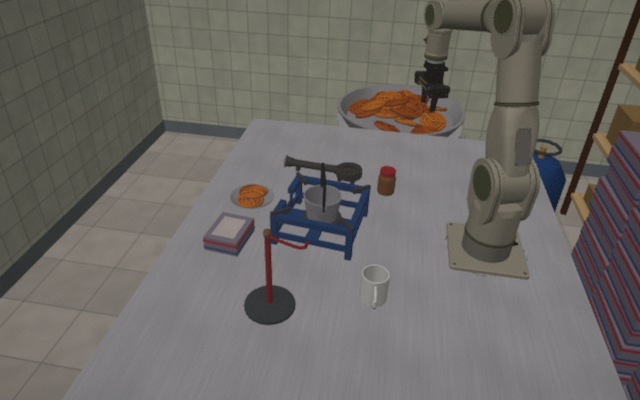

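View pics/wrist0.png

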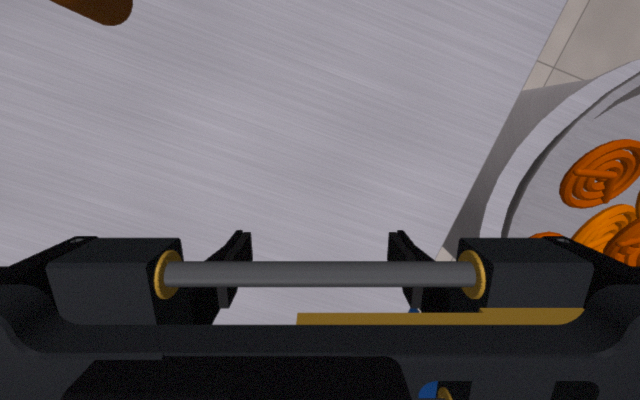

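The top view shows the stand around (319,209) with the pail's bar over it, the hook stand with its post ball at (194,177) and hook tip at about (186,211), and the burner with its ring at (413,226) and tube end at (420,156). The side view shows the hook at about (268,233) to (306,246). I'll magnify these areas.

```bash
cat > h.py <<'E'
import numpy as np, cv2
from scipy.spatial.transform import Rotation as R
def ray(ci,px):
    px=np.atleast_2d(np.asarray(px,float))
    d=np.c_[(px[:,0]-ci['cx'])/ci['fx'],(px[:,1]-ci['cy'])/ci['fy'],np.ones(len(px))]
    return np.array(ci['origin']),R.from_quat(ci['rotation']).apply(d)
def onz(ci,px,z):
    o,d=ray(ci,px); return o+d*((z-o[2])/d[:,2])[:,None]
def proj(ci,P):
    P=np.atleast_2d(P); c=R.from_quat(ci['rotation']).inv().apply(P-ci['origin'])
    return np.c_[c[:,0]/c[:,2]*ci['fx']+ci['cx'],c[:,1]/c[:,2]*ci['fy']+ci['cy']]
E
python3 - <<'E'
import cv2
t=cv2.imread('pics/top0.png')
s=cv2.imread('pics/side0.png')
def c(im,x0,x1,y0,y1,k,n): cv2.imwrite(n,cv2.resize(im[y0:y1,x0:x1],None,fx=k,fy=k,interpolation=cv2.INTER_CUBIC))
c(t,265,375,155,260,6,'pics/t_stand.png')
c(t,170,245,160,220,8,'pics/t_hook.png')
c(t,385,445,145,250,5,'pics/t_burn.png')
c(s,235,385,145,325,4,'pics/s_all.png')
E
```

```text
(no output)
```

View pics/t_stand.png

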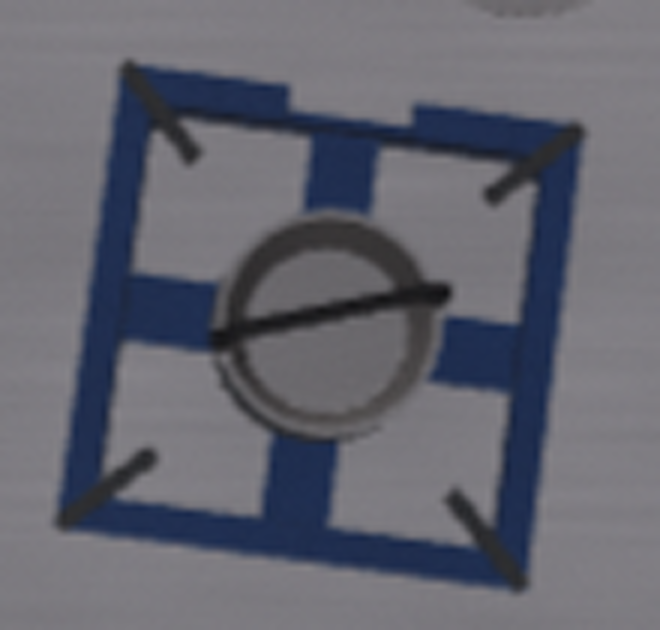

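View pics/t_hook.png

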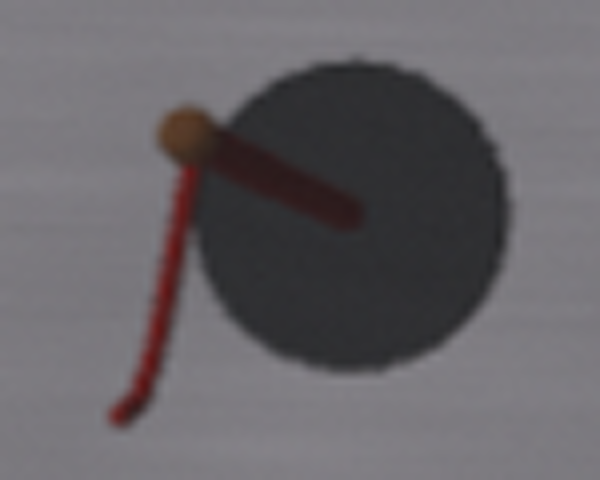

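View pics/t_burn.png

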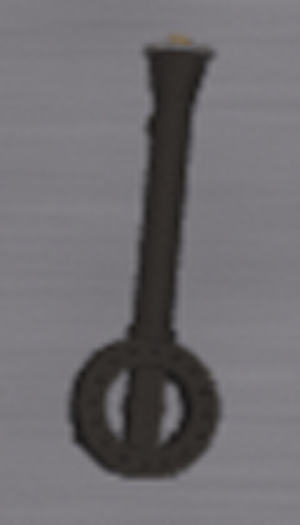

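View pics/s_all.png

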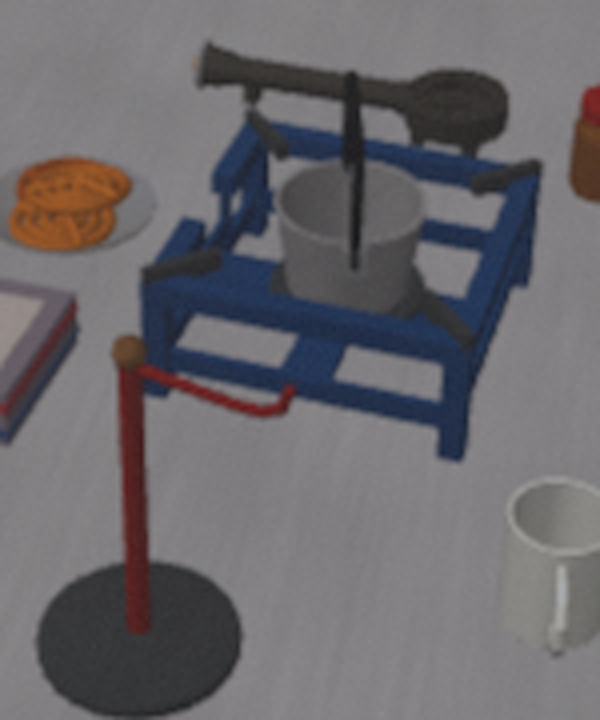

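```bash
cat > m.py <<'E'
from h import *
from bench import r
T=r.camera_info('top');S=r.camera_info('side')
t=cv2.imread('pics/top0.png');s=cv2.imread('pics/side0.png')
hsv=cv2.cvtColor(t,cv2.COLOR_BGR2HSV)
m=cv2.inRange(hsv,(100,110,40),(125,255,255)); m[:150]=0;m[260:]=0;m[:,:260]=0;m[:,380:]=0
box=cv2.boxPoints(cv2.minAreaRect(cv2.findNonZero(m)))
P=onz(T,box,.11);print('stand corners',P[:,:2].round(4).tolist(),'c',P.mean(0)[:2],'sides',[np.linalg.norm(P[i]-P[i-1]).round(4) for i in range(4)])
e=[P[i]-P[i-1] for i in range(4)]
print('angles',[(np.degrees(np.arctan2(v[1],v[0]))).round(2) for v in e])
# handle: dark thin
g=cv2.cvtColor(t,cv2.COLOR_BGR2GRAY)
d=cv2.inRange(g,0,45); d[:150]=0
k=np.zeros_like(d);k[198:218,298:343]=d[198:218,298:343]; 
n,lab,st,ce=cv2.connectedComponentsWithStats(k);print(st[1:],ce[1:])
E
python3 m.py
python3 - <<'E'
import cv2
t=cv2.imread('pics/top0.png');g=cv2.cvtColor(t,cv2.COLOR_BGR2GRAY)
print(g[200:216,298:343])
import numpy as np
E
```

```text
stand corners [[0.4166, 0.1378], [0.6715, 0.1092], [0.6407, -0.1493], [0.386, -0.1166]] c [ 0.52869762 -0.00472739] sides [np.float64(0.2562), np.float64(0.2565), np.float64(0.2603), np.float64(0.2568)]
angles [np.float64(83.15), np.float64(-6.4), np.float64(-96.78), np.float64(172.67)]
[[298 203   2   2   2]
 [299 202  41  11 107]
 [299 206   1   1   1]
 [298 208   1   1   1]
 [338 208   5  10  34]
 [305 214   1   1   1]] [[298.5        203.5       ]
 [318.41121495 206.81308411]
 [299.         206.        ]
 [298.         208.        ]
 [340.32352941 213.29411765]
 [305.         214.        ]]
[[125 124 126 120 112 103  81  52  48  48  54  72  93 104 103 103 103 104
  102 103 104 104 103 104 103 104 103 103 103 104  91  66  56  53  53  53
   63  91 111 117 118 118 118 118 118]
 [109 110 110 100  95  94  67  47  47  49  69  93 104 102 104 103 103 104
  103 103 104 104 103 103 104 103 103 103 104 103 104  90  66  53  52  53
   51  74  98 104 106 109 115 120 120]
 [ 57  57  64  76  89  81  52  47  48  61  89 104 105 103 104 104 104 105
  104 104 104 103 103 103 103 102 102 103 103 104 
[... 1794 characters left out ...]
6 106 108 107 106 106 106
  107 105 105 106 105 105 105 106 106 106 106 104 104 104 104 104  91  73
   67  68  80  99  79  45  44  45  46]
 [ 78  73  62  53  61  59  46  58  89 106 107 107 107 105 105 106 106 105
  106 107 107 106 106 107 105 105 105 104 104 104 103 104 104 107  93  73
   69  69  86  91  65  44  44  44  44]
 [125 123  99  90 106  82  47  45  81 106 106 105 105 106 107 107 108 107
  106 107 105 106 106 105 103 105 105 105 105 104 105 105 105 106  90  71
   69  75  93  85  50  45  45  46  45]
 [124 123  99  81  99  83  52  49  80 103 106 108 108 107 107 106 107 105
  106 106 105 106 104 107 105 106 104 104 104 105 103 103 104  91  76  71
   72  82  98  82  49  45  44  44  44]]
```

```bash
cat >> m.py <<'E'
ys,xs=np.nonzero((g<60)[:, :]); sel=(xs>=306)&(xs<=333)&(np.abs(ys-(207-(xs-320)*0.2))<3.5)
xs,ys=xs[sel],ys[sel]
vx,vy,x0,y0=cv2.fitLine(np.c_[xs,ys].astype(np.float32),cv2.DIST_L2,0,.01,.01).ravel()
f=lambda x:(x,y0+(x-x0)*vy/vx)
B=onz(T,[f(299.5),f(320.0),f(340.8)],.215);print('bar',B.round(4),'yaw of y-axis',np.degrees(np.arctan2(*(B[0]-B[2])[[1,0]])))
print('bar length',np.linalg.norm(B[0]-B[2]))
# pail rim via bright/edge: points from the crop
rim=np.array([[218,310],[330,213],[437,320],[330,432]])/6+[265,155]
print('rim',onz(T,rim,.135).round(4).tolist())
# hook
red=cv2.inRange(hsv,(0,110,50),(10,255,255))|cv2.inRange(hsv,(170,110,50),(180,255,255))
red[:155]=0;red[225:]=0;red[:,:170]=0;red[:,245:]=0
base=cv2.inRange(g,30,62);base[:155]=0;base[225:]=0;base[:,:192]=0;base[:,240:]=0
c,_=cv2.findContours(base,cv2.RETR_EXTERNAL,cv2.CHAIN_APPROX_NONE);c=max(c,key=cv2.contourArea)
(cx,cy),rad=cv2.minEnclosingCircle(c);print('base',cx,cy,rad,onz(T,(cx,cy),.01),rad/T['fx']*1.39)
ball=cv2.inRange(hsv,(8,80,50),(20,200,255));ball[:165]=0;ball[190:]=0;ball[:,:185]=0;ball[:,205:]=0
p=cv2.findNonZero(ball).reshape(-1,2).mean(0);print('ball',p,onz(T,p,.253))
hs=cv2.cvtColor(s,cv2.COLOR_BGR2HSV)
rs=cv2.inRange(hs,(0,110,50),(10,255,255))|cv2.inRange(hs,(170,110,50),(180,255,255))
for n,mm,y0_,y1_,x0_,x1_ in (('top',red,175,220,180,200),('side',rs,225,260,262,315)):
    print(n,[(x,np.nonzero(mm[y0_:y1_,x])[0].min()+y0_,np.nonzero(mm[y0_:y1_,x])[0].max()+y0_) for x in range(x0_,x1_) if mm[y0_:y1_,x].any()])
tip=onz(T,(184.75,211.9),.257);print('tip',tip)
# burner
d=cv2.inRange(g,0,75);d[:145]=0;d[245:]=0;d[:,:395]=0;d[:,440:]=0
c,_=cv2.findContours(d,cv2.RETR_CCOMP,cv2.CHAIN_APPROX_NONE);c=max(c,key=cv2.contourArea)
mask=np.zeros_like(d);cv2.drawContours(mask,[c],-1,255,-1)
for y in range(150,246): 
    q=np.nonzero(mask[y])[0]
    if len(q): print(y,q.min(),q.max(),end='; ')
E
python3 m.py
```

```text
stand corners [[0.4166, 0.1378], [0.6715, 0.1092], [0.6407, -0.1493], [0.386, -0.1166]] c [ 0.52869762 -0.00472739] sides [np.float64(0.2562), np.float64(0.2565), np.float64(0.2603), np.float64(0.2568)]
angles [np.float64(83.15), np.float64(-6.4), np.float64(-96.78), np.float64(172.67)]
[[298 203   2   2   2]
 [299 202  41  11 107]
 [299 206   1   1   1]
 [298 208   1   1   1]
 [338 208   5  10  34]
 [305 214   1   1   1]] [[298.5        203.5       ]
 [318.41121495 206.81308411]
 [299.         206.        ]
 [298.         208.        ]
 [340.32352941 213.29411765]
 [305.         214.        ]]
bar [[ 0.514   0.0543  0.215 ]
 [ 0.529  -0.0078  0.215 ]
 [ 0.5443 -0.0711  0.215 ]] yaw of y-axis 103.58164877542308
bar length 0.12899317936608307
rim [[0.5322, 0.0509, 0.135], [0.5862, -0.0089, 0.135], [0.529, -0.0679, 0.135], [0.4673, -0.0109, 0.135]]
base 211.56121826171875 185.7367401123047 21.1223087310791 [[0.60974073 0.37580775 0.01      ]] 0.07511670172629481
ball [193.14705882 176.47058824] [[0.6075527  0.36890433 0.253     ]]
top [(184, np.int64(211), np.int64(212)), (185, np.int6
[... 2449 characters left out ...]
87 414 421; 188 414 421; 189 414 420; 190 413 420; 191 413 420; 192 413 420; 193 413 420; 194 413 420; 195 413 420; 196 413 420; 197 413 420; 198 413 420; 199 413 419; 200 412 419; 201 412 419; 202 412 419; 203 412 419; 204 412 419; 205 412 419; 206 412 419; 207 412 419; 208 412 419; 209 411 419; 210 411 418; 211 410 419; 212 410 419; 213 408 419; 214 406 421; 215 404 422; 216 403 423; 217 402 424; 218 402 425; 219 401 426; 220 400 426; 221 400 427; 222 400 427; 223 399 427; 224 399 428; 225 399 428; 226 399 428; 227 399 428; 228 399 428; 229 399 427; 230 400 427; 231 400 427; 232 400 426; 233 400 426; 234 401 425; 235 402 425; 236 403 424; 237 404 423; 238 405 421; 239 407 419; 240 411 412;
```

```bash
cat >> h.py <<'E'
def yawpose(yaw):  # tool down, tool x at world yaw (deg)
    a=np.radians(yaw);c,s_=np.cos(a),np.sin(a)
    return R.from_matrix(np.array([[c,s_,0],[s_,-c,0],[0,0,-1]]))
def go(r,xyz,yaw):
    st=r.read_state();R0=R.from_quat(st['eef_rot'])
    x=R0.as_matrix()[:,0];z=R0.as_matrix()[:,2]
    print('t %.2f tcp %s yaw %.2f z %s F %s w %.4f'%(st['time'],st['ee_pos'].round(4),np.degrees(np.arctan2(x[1],x[0])),z.round(3),st['ft_force'].round(2),st['width']))
    d=R0.inv().apply(np.array(xyz)-st['ee_pos'])/.025
    w=np.degrees((R0.inv()*yawpose(yaw)).as_rotvec())/5
    print('shift',d.round(2),'turn',w.round(2))
E
python3 - <<'E'
from h import *; from bench import r
T=r.camera_info('top');S=r.camera_info('side')
go(r,[.5356,-.035,.30],13.6)
print(proj(S,[[.523,.384,.235],[.5023,.3876,.257],[.606,.3665,.25],[.529,-.0078,.215]]).round(1))
h=onz(T,[(413.6,226.5),(415.5,190),(418,170),(420,155)],.03);h[0]=onz(T,(413.6,226.5),.044)[0];print(h.round(4))
print(onz(T,[(232,266),(398,269),(352,136),(286,132)],.03).round(3).tolist())
E
```

```text
t 0.15 tcp [ 0.2058 -0.5898  0.2219] yaw -70.76 z [-0.     0.001 -1.   ] F [ 0.58 -0.08  0.08] w 0.0870
shift [-16.61 -19.77  -3.11] turn [-1.000e-02  1.000e-02 -1.687e+01]
[[298.8 245.4]
 [307.1 240.3]
 [267.2 231.7]
 [322.6 171.4]]
[[ 0.4764 -0.3393  0.044 ]
 [ 0.6061 -0.3501  0.03  ]
 [ 0.678  -0.3593  0.03  ]
 [ 0.7323 -0.3666  0.03  ]]
[[0.329, 0.289, 0.03], [0.328, -0.288, 0.03], [0.796, -0.123, 0.03], [0.806, 0.114, 0.03]]
```

>>> carry_out --commands '[[[0,-16.6,-19.8,-3.1,0,0,-16.85],[0,-16.6,-19.8,-3.1,0,0,-16.85],[0,-16.6,-19.8,-3.1,0,0,-16.85],[0,-16.6,-19.8,-3.1,0,0,-16.85],[0,-16.6,-19.8,-3.1,0,0,-16.85],[0,-16.6,-19.8,-3.1,0,0,-16.85],[0,-16.6,-19.8,-3.1,0,0,-16.85],[0,-16.6,-19.8,-3.1,0,0,-16.85],[0,-16.6,-19.8,-3.1,0,0,-16.85],[0,-16.6,-19.8,-3.1,0,0,-16.85],[0,-16.6,-19.8,-3.1,0,0,-16.85],[0,-16.6,-19.8,-3.1,0,0,-16.85]]]'

```text
time: 1.65
ee_pos: [0.5369, -0.0326, 0.2997]
eef_rot: [0.993, 0.119, -0.0, -0.001]
ft_force: [-0.7, -0.5, -0.4]
width: 0.0869
```

Run:
```python
from h import *; from bench import r
go(r,[.5356,-.035,.198],13.6)
W=r.camera_info('wrist');im=r.camera('wrist');cv2.imwrite('pics/w1.png',im)
import pickle;pickle.dump(W,open('w1.pkl','wb'))
B=np.array([.529,-.0078,.215]);u=np.array([-.235,.972,0])
print(proj(W,[B,B+.05*u,B-.05*u,[.523,.384,.235]]).round(1))
```

```text
t 1.65 tcp [ 0.5369 -0.0326  0.2997] yaw 13.72 z [-0.001  0.002 -1.   ] F [-0.7 -0.5 -0.4] w 0.0869
shift [-0.07  0.09  4.07] turn [-0.03  0.    0.02]
[[ 318.4  179.9]
 [ 318.4  122.7]
 [ 318.3  231.2]
 [ 505.4 -623.4]]
```

View pics/w1.png

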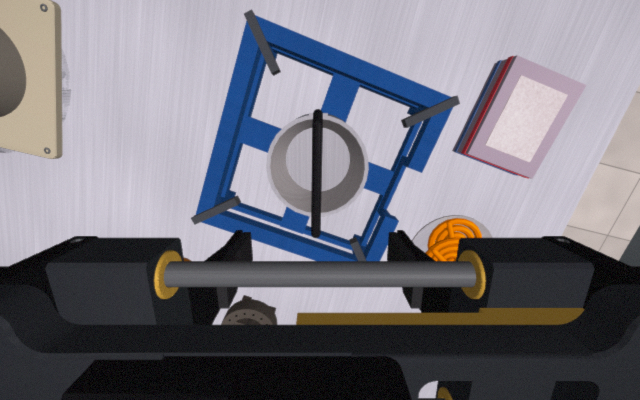

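The wrist view shows the bar running vertically at column 318, rows 110 to 236, midway between the fingers. This matches the prediction, so I'll descend and grip.

>>> carry_out --commands '[[[0,0,0.1,2.0,0,0,0],[0,0,0.1,4.05,0,0,0],[0,0,0.1,4.05,0,0,0],[255,0,0.1,4.05,0,0,0],[255,0,0.1,4.05,0,0,0],[255,0,0.1,4.05,0,0,0],[255,0,0.1,4.05,0,0,0],[255,0,0.1,4.05,0,0,0]]]' --grip_force 50

```text
time: 2.7
ee_pos: [0.537, -0.0369, 0.1985]
eef_rot: [0.993, 0.118, -0.0, -0.001]
ft_force: [-0.3, -0.2, -0.5]
width: 0.0448
```

Run:
```python
from h import *; from bench import r
go(r,[.5356,-.035,.32],13.6)
```

```text
t 2.70 tcp [ 0.537  -0.0369  0.1985] yaw 13.58 z [-0.001  0.001 -1.   ] F [-0.28 -0.18 -0.46] w 0.0448
shift [-0.04 -0.09 -4.86] turn [-0.02  0.01 -0.  ]
```

Fingers are still closing, so I'll wait with more rows.

>>> carry_out --commands '[[[255,0,0,0,0,0,0],[255,0,0,0,0,0,0],[255,0,0,0,0,0,0],[255,0,0,0,0,0,0],[255,0,0,0,0,0,0],[255,0,0,0,0,0,0],[255,0,0,0,0,0,0],[255,0,0,0,0,0,0]]]' --grip_force 50

```text
time: 3.7
ee_pos: [0.537, -0.0369, 0.1984]
eef_rot: [0.993, 0.118, -0.0, -0.001]
ft_force: [-0.9, -0.5, 1.0]
width: 0.0071
```

>>> carry_out --commands '[[[255,0,0,-0.3,0,0,0],[255,0,0,-1,0,0,0],[255,0,0,-2,0,0,0],[255,0,0,-3.2,0,0,0],[255,0,0,-4.4,0,0,0],[255,0,0,-5.0,0,0,0],[255,0,0,-5.0,0,0,0],[255,0,0,-5.0,0,0,0]]]'

```text
time: 4.7
ee_pos: [0.5367, -0.0371, 0.3224]
eef_rot: [0.993, 0.118, -0.001, -0.001]
ft_force: [-0.2, -1.7, -3.7]
width: 0.0071
```

Run:
```python
from h import *; from bench import r
go(r,[.537,-.037,.32],13.6)
W=r.camera_info('wrist');cv2.imwrite('pics/w2.png',r.camera('wrist'));cv2.imwrite('pics/side2.png',r.camera('side')[100:320,180:440].repeat(3,0).repeat(3,1)[:600,:780])
go(r,[.537,-.037,.32],13.6)
```

```text
t 4.70 tcp [ 0.5367 -0.0371  0.3224] yaw 13.58 z [-0.002  0.001 -1.   ] F [-0.21 -1.7  -3.65] w 0.0071
shift [0.01 0.   0.09] turn [-0.02  0.02 -0.  ]
t 4.80 tcp [ 0.5366 -0.0371  0.3223] yaw 13.58 z [-0.003  0.001 -1.   ] F [ 0.71  0.7  -2.56] w 0.0071
shift [0.02 0.   0.09] turn [-0.02  0.03 -0.  ]
```

View pics/w2.png

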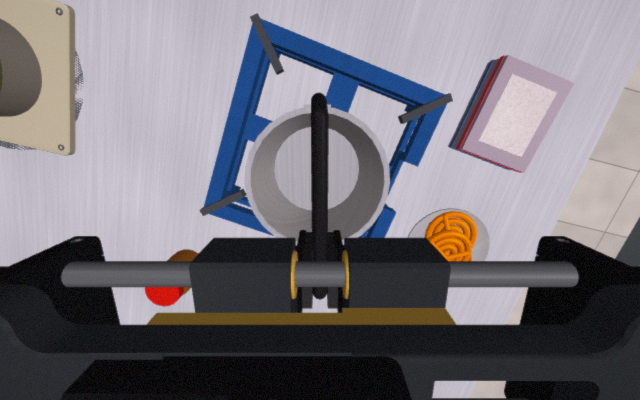

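View pics/side2.png

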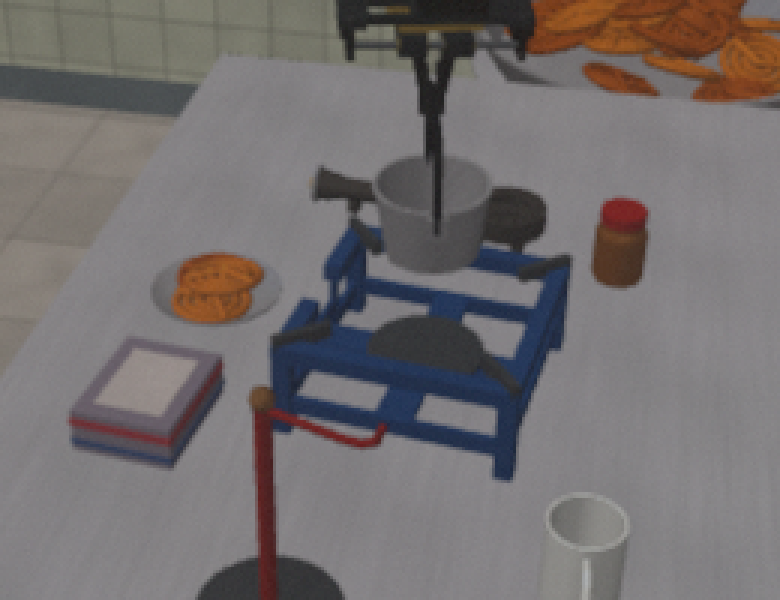

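Run:
```python
from h import *; from bench import r
go(r,[.390,.378,.322],-10.3)
```

```text
t 4.80 tcp [ 0.5366 -0.0371  0.3223] yaw 13.58 z [-0.003  0.001 -1.   ] F [ 0.71  0.7  -2.56] w 0.0071
shift [ -1.8  -17.52   0.05] turn [-0.02  0.03  4.78]
```

>>> carry_out --commands '[[[255,-0.05,-0.5,0,0,0,0.15],[255,-0.15,-1.5,0,0,0,0.4],[255,-0.3,-3.1,0,0,0,0.85],[255,-0.5,-4.9,0,0,0,1.3],[255,-0.7,-6.8,0,0,0,1.85],[255,-0.9,-8.7,0,0,0,2.4],[255,-1.1,-10.6,0,0,0,2.9],[255,-1.3,-12.5,0,0,0,3.4],[255,-1.5,-14.4,0,0,0,3.9],[255,-1.65,-16.0,0,0,0,4.35],[255,-1.75,-17.1,0,0,0,4.65],[255,-1.8,-17.5,0,0,0,4.78]]]'

```text
time: 6.3
ee_pos: [0.3882, 0.3794, 0.323]
eef_rot: [0.996, -0.089, -0.002, -0.001]
ft_force: [-0.2, 0.2, -3.3]
width: 0.0073
```

>>> carry_out --commands '[[[255,0,0,0.5,0,0,0],[255,0,0,1.2,0,0,0],[255,0,0,1.8,0,0,0],[255,0,0,2.1,0,0,0],[255,0,0,2.1,0,0,0],[255,0,0,2.1,0,0,0],[255,0,0,2.1,0,0,0]]]'

```text
time: 7.18
ee_pos: [0.3881, 0.3797, 0.271]
eef_rot: [0.996, -0.089, -0.002, -0.001]
ft_force: [-0.3, 0.2, -3.0]
width: 0.0076
```

Run:
```python
from h import *; from bench import r
go(r,[.390,.378,.2685],-10.3)
W=r.camera_info('wrist');cv2.imwrite('pics/w3.png',r.camera('wrist'))
S=r.camera_info('side');s=r.camera('side');cv2.imwrite('pics/s3f.png',s);cv2.imwrite('pics/s3.png',cv2.resize(s[130:330,220:420],None,fx=3,fy=3,interpolation=cv2.INTER_CUBIC))
t=r.camera('top');cv2.imwrite('pics/t3f.png',t);cv2.imwrite('pics/t3.png',cv2.resize(t[140:270,150:380],None,fx=3.4,fy=3.4,interpolation=cv2.INTER_CUBIC))
import pickle;pickle.dump(W,open('w3.pkl','wb'))
print(proj(W,[[.5234,.3839,.235],[.5023,.3876,.257],[.6076,.3689,.253]]).round(1))
```

```text
t 7.17 tcp [0.3881 0.3797 0.271 ] yaw -10.16 z [-0.003  0.002 -1.   ] F [-0.32  0.19 -3.03] w 0.0076
shift [0.09 0.06 0.1 ] turn [-0.02  0.04  0.03]
[[500.4 189.7]
 [488.9 197.4]
 [644.7 195.7]]
```

View pics/w3.png

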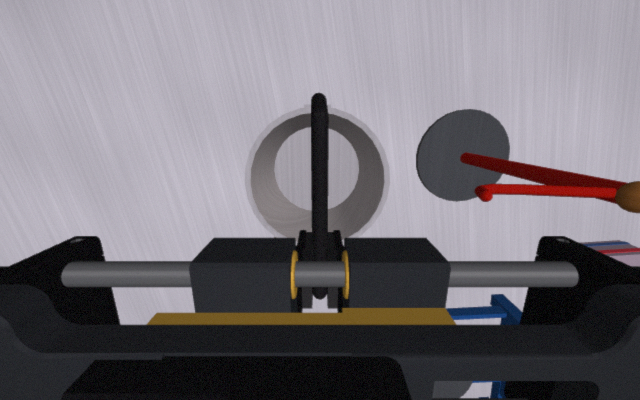

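View pics/s3.png

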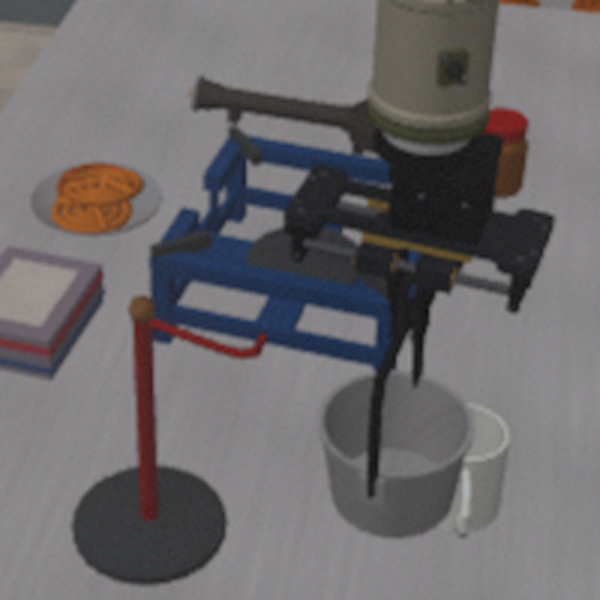

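View pics/t3.png

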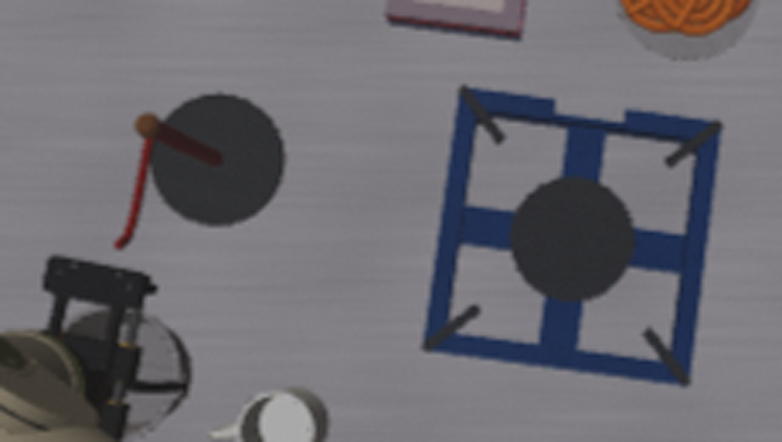

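Run:
```python
from h import *; from bench import r
go(r,[.519,.3544,.270],-10.3)
```

```text
t 7.33 tcp [0.388  0.3796 0.2707] yaw -10.16 z [-0.003  0.002 -1.   ] F [ 0.27 -0.08 -2.83] w 0.0077
shift [5.33 0.07 0.01] turn [-0.01  0.04  0.03]
```

>>> carry_out --commands '[[[255,0.3,0.05,0,0,0,0],[255,1.0,0.05,0,0,0,0],[255,2.0,0.07,0,0,0,0],[255,3.0,0.07,0,0,0,0],[255,4.0,0.07,0,0,0,0],[255,4.8,0.07,0,0,0,0],[255,5.2,0.07,0,0,0,0],[255,5.35,0.07,0,0,0,0],[255,5.35,0.07,0,0,0,0],[255,5.35,0.07,0,0,0,0]]]'

```text
time: 8.57
ee_pos: [0.5188, 0.3547, 0.2704]
eef_rot: [0.996, -0.088, -0.002, -0.001]
ft_force: [-0.5, 0.3, -2.7]
width: 0.0073
```

Run:
```python
from h import *; from bench import r
go(r,[.519,.3544,.2235],-10.3)
cv2.imwrite('pics/w4.png',r.camera('wrist'))
s=r.camera('side');cv2.imwrite('pics/s4.png',cv2.resize(s[150:330,200:400],None,fx=3.3,fy=3.3,interpolation=cv2.INTER_CUBIC))
```

```text
t 8.57 tcp [0.5188 0.3547 0.2704] yaw -10.11 z [-0.003  0.002 -1.   ] F [-0.48  0.31 -2.71] w 0.0073
shift [0.02 0.01 1.88] turn [-0.02  0.04  0.04]
```

View pics/w4.png

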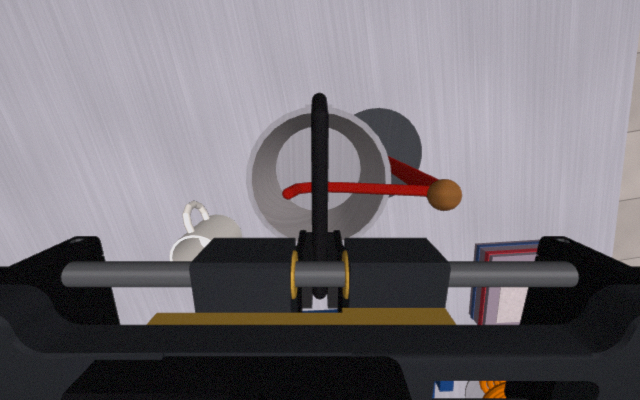

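View pics/s4.png

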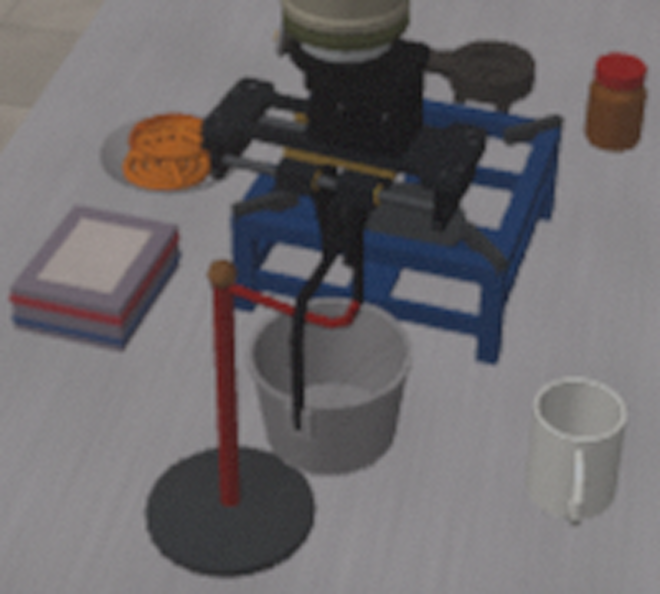

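The hook is threaded under the bar in the wrist view: tip at (288,193), bar at column 320, ball at (444,195). That puts the bar about 20 mm behind the tip, right at the seat. I'll lower it.

>>> carry_out --commands '[[[255,0,0,0.4,0,0,0],[255,0,0,0.9,0,0,0],[255,0,0,1.4,0,0,0],[255,0,0,1.7,0,0,0],[255,0,0,1.85,0,0,0],[255,0,0,1.85,0,0,0],[255,0,0,1.9,0,0,0],[255,0,0,1.9,0,0,0],[255,0,0,1.9,0,0,0]]]'

```text
time: 9.8
ee_pos: [0.5188, 0.3547, 0.2231]
eef_rot: [0.996, -0.088, -0.002, -0.001]
ft_force: [0.9, 0.8, -2.5]
width: 0.0074
```

Run:
```python
from h import *; from bench import r
go(r,[.519,.3544,.2235],-10.3)
cv2.imwrite('pics/w5.png',r.camera('wrist'))
```

```text
t 9.80 tcp [0.5188 0.3547 0.2231] yaw -10.12 z [-0.003  0.002 -1.   ] F [ 0.88  0.81 -2.46] w 0.0074
shift [ 0.01  0.01 -0.01] turn [-0.02  0.04  0.04]
```

View pics/w5.png

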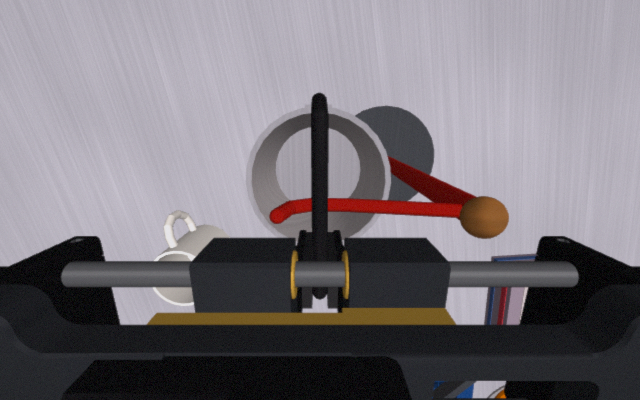

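Weight is still on the wrist, so I'll lower gently until contact.

>>> carry_out --commands '[[[255,0,0,0.06,0,0,0],[255,0,0,0.12,0,0,0],[255,0,0,0.12,0,0,0]]]'

```text
time: 10.22
ee_pos: [0.519, 0.3548, 0.2207]
eef_rot: [0.996, -0.088, -0.001, -0.001]
ft_force: [-1.9, -2.6, 4.6]
width: 0.0071
```

>>> carry_out --commands '[[[255,0,0,0.06,0,0,0],[255,0,0,0.08,0,0,0],[255,0,0,0.08,0,0,0]]]'

```text
time: 10.6
ee_pos: [0.5191, 0.3548, 0.2198]
eef_rot: [0.996, -0.088, -0.001, -0.001]
ft_force: [-3.0, -4.7, 8.7]
width: 0.0069
```

>>> carry_out --commands '[[[255,0,0,-0.06,0,0,0],[255,0,0,-0.06,0,0,0],[225,0,0,-0.06,0,0,0],[200,0,0,-0.06,0,0,0],[150,0,0,-0.06,0,0,0],[110,0,0,-0.06,0,0,0],[110,0,0,-0.06,0,0,0],[110,0,0,-0.06,0,0,0]]]'

```text
time: 11.6
ee_pos: [0.5191, 0.3547, 0.2212]
eef_rot: [0.996, -0.088, -0.001, -0.001]
ft_force: [-0.3, -0.1, -0.1]
width: 0.0471
```

Run:
```python
from h import *; from bench import r
go(r,[.519,.3544,.32],-10.3)
cv2.imwrite('pics/w6.png',r.camera('wrist'))
s=r.camera('side');cv2.imwrite('pics/s6.png',cv2.resize(s[150:330,200:400],None,fx=3.3,fy=3.3,interpolation=cv2.INTER_CUBIC))
```

```text
t 11.60 tcp [0.5191 0.3547 0.2212] yaw -10.13 z [-0.001  0.002 -1.   ] F [-0.34 -0.06 -0.14] w 0.0471
shift [-0.01  0.01 -3.95] turn [-0.02  0.02  0.03]
```

View pics/w6.png

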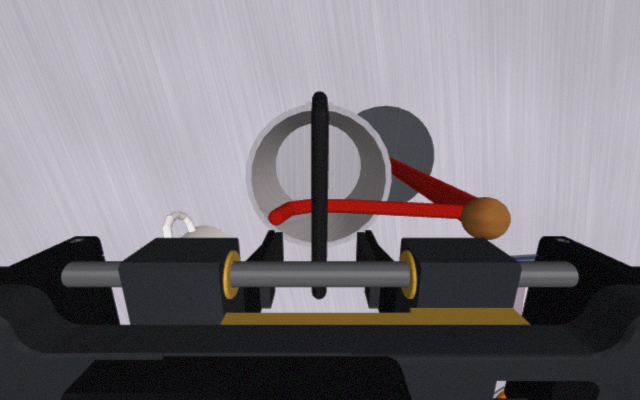

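View pics/s6.png

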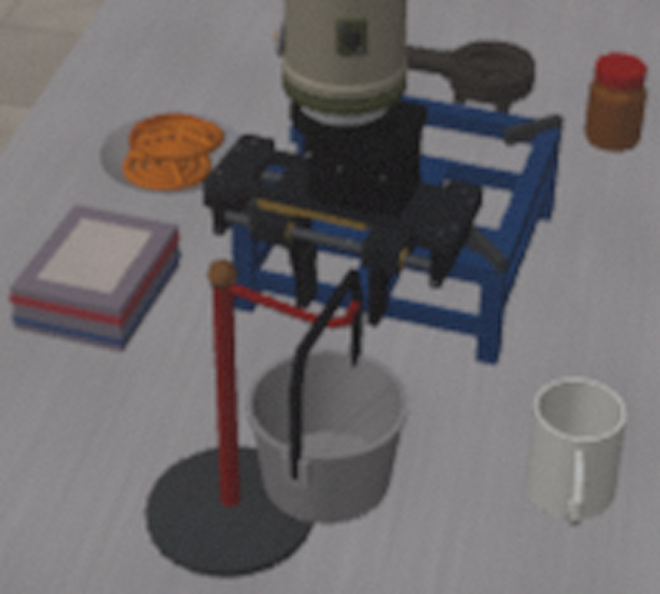

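>>> carry_out --commands '[[[110,0,0,-0.5,0,0,0],[110,0,0,-1.5,0,0,0],[110,0,0,-3,0,0,0],[110,0,0,-4.5,0,0,0],[110,0,0,-5,0,0,0],[110,0,0,-5,0,0,0]]]'

```text
time: 12.45
ee_pos: [0.5193, 0.3548, 0.347]
eef_rot: [0.996, -0.088, -0.0, -0.002]
ft_force: [0.6, -0.4, -1.4]
width: 0.0497
```

Run:
```python
from h import *; from bench import r
go(r,[.554,-.348,.25],-96.1)
W=r.camera_info('wrist');im=r.camera('wrist');cv2.imwrite('pics/w7.png',im)
s=r.camera('side');cv2.imwrite('pics/s7.png',cv2.resize(s[150:330,200:400],None,fx=3.3,fy=3.3,interpolation=cv2.INTER_CUBIC))
```

```text
t 12.45 tcp [0.5193 0.3548 0.347 ] yaw -10.13 z [-0.     0.003 -1.   ] F [ 0.6  -0.45 -1.45] w 0.0497
shift [ 6.31 27.44  3.79] turn [-0.02  0.03 17.19]
```

View pics/s7.png

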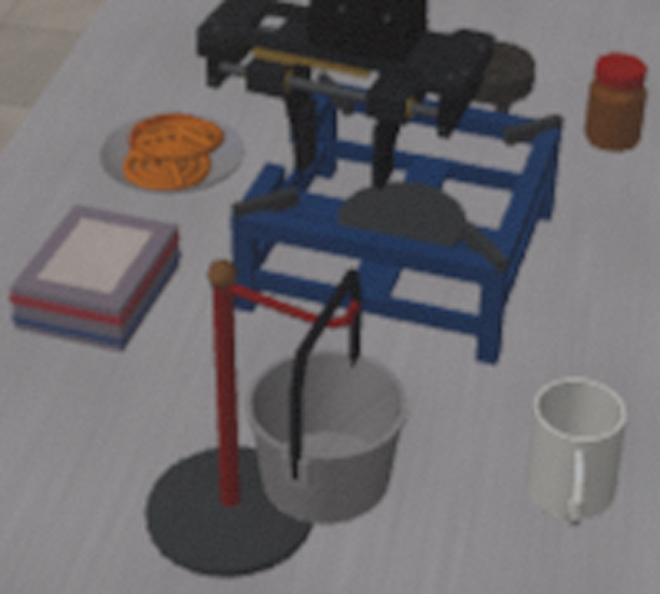

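View pics/w7.png

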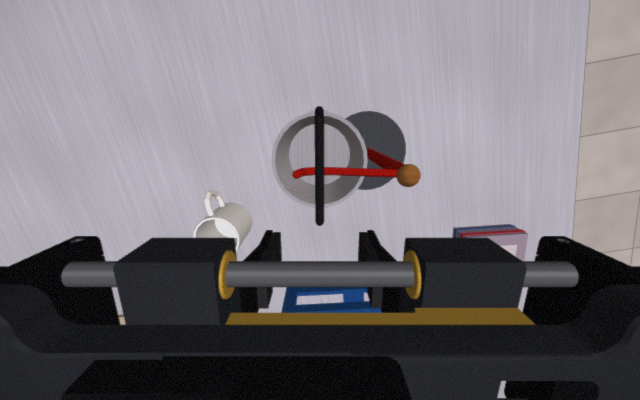

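The pail hangs centred: bar at column 319, rows 107 to 222, with the hook crossing at row 171. Next I move to the burner.

>>> carry_out --commands '[[[60,0.4,1.8,0.0,0,0,1.2],[20,1.0,4.2,0.2,0,0,2.7],[0,1.5,6.6,0.6,0,0,4.2],[0,2.1,9.0,1.0,0,0,5.7],[0,2.6,11.4,1.4,0,0,7.2],[0,3.2,13.8,1.8,0,0,8.7],[0,3.7,16.2,2.2,0,0,10.2],[0,4.3,18.6,2.6,0,0,11.7],[0,4.8,21.0,2.9,0,0,13.3],[0,5.4,23.4,3.3,0,0,15.0],[0,5.9,25.8,3.6,0,0,16.3],[0,6.3,27.4,3.8,0,0,17.2]]]'

```text
time: 14.05
ee_pos: [0.5516, -0.351, 0.2467]
eef_rot: [-0.666, 0.746, 0.003, -0.002]
ft_force: [1.7, 1.0, -0.1]
width: 0.0871
```

>>> carry_out --commands '[[[0,0,0,0,0,0,0],[0,0,0,0,0,0,0]]]'

```text
time: 14.3
ee_pos: [0.5512, -0.3502, 0.2454]
eef_rot: [-0.666, 0.746, 0.004, -0.002]
ft_force: [0.6, 0.6, 0.8]
width: 0.0873
```

Run:
```python
from h import *; from bench import r
import pickle
go(r,[.554,-.348,.15],-96.1)
W=r.camera_info('wrist');im=r.camera('wrist');cv2.imwrite('pics/w8.png',im);pickle.dump(W,open('w8.pkl','wb'))
print(r.read_state()['joint_positions'].round(2))
H=np.array([.4764,-.3393,.03]);E=np.array([.7323,-.3666,.03]);B=np.array([.554,-.3476,.03])
print(proj(W,[H,E,B]).round(1))
t=r.camera('top');cv2.imwrite('pics/t8.png',t)
```

```text
t 14.30 tcp [ 0.5512 -0.3502  0.2454] yaw -96.44 z [-0.007  0.004 -1.   ] F [0.63 0.62 0.81] w 0.0873
shift [-0.09 -0.13  3.81] turn [ 0.09  0.03 -0.07]
[ 0.78  0.42 -0.4   1.32  0.16  1.44 -1.29]
[[317.8 229.3]
 [316.1  29.9]
 [317.4 176.7]]
```

View pics/w8.png

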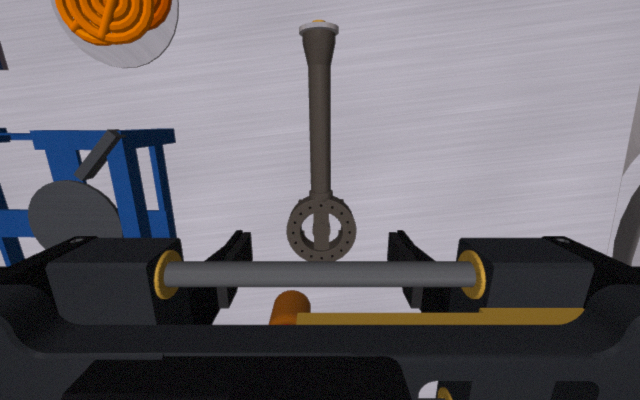

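Run:
```python
from h import *; import pickle
from bench import r
W=pickle.load(open('w8.pkl','rb'));im=cv2.imread('pics/w8.png');g=cv2.cvtColor(im,cv2.COLOR_BGR2GRAY)
hsv=cv2.cvtColor(im,cv2.COLOR_BGR2HSV)
d=cv2.inRange(g,0,115);d[:,:270]=0;d[:,370:]=0;d[258:]=0
n,l,st,ce=cv2.connectedComponentsWithStats(d);i=1+np.argmax(st[1:,4]);m=(l==i);print(st[i])
pts=[]
for y in range(70,185,5):
    q=np.nonzero(m[y])[0]; pts.append(((q.min()+q.max())/2,y)); 
A=onz(W,pts,.030)
print(A[::4].round(4))
v=np.polyfit(A[:,0],A[:,1],1);yaw=np.degrees(np.arctan(v[0]));print('tube yaw',yaw,'res',np.abs(np.polyval(v,A[:,0])-A[:,1]).max())
for y in (190,200,210,220,225,230,235,240,250,256): q=np.nonzero(m[y])[0];print(y,q.min(),q.max(),end=';')
c,_=cv2.findContours((m*255).astype(np.uint8)[204:258],cv2.RETR_EXTERNAL,cv2.CHAIN_APPROX_NONE)
c=max(c,key=len).reshape(-1,2)+[0,204]
c=c[(c[:,1]>206)&(c[:,1]<257)]
# algebraic circle on the ring-top plane
P=onz(W,c,.040);M=np.c_[2*P[:,:2],np.ones(len(P))];s=np.linalg.lstsq(M,(P[:,:2]**2).sum(1),rcond=None)[0]
print('ring',s[:2],np.sqrt(s[2]+s[0]**2+s[1]**2))
T=r.camera_info('top');print('mouth',onz(W,[(320,30)],.03))
```

```text
[ 287   24   69  234 7238]
[[ 0.6881 -0.3651  0.03  ]
 [ 0.6649 -0.3631  0.03  ]
 [ 0.6409 -0.3604  0.03  ]
 [ 0.616  -0.3576  0.03  ]
 [ 0.5899 -0.3553  0.03  ]
 [ 0.5629 -0.3523  0.03  ]]
tube yaw -5.685054622153511 res 0.00032659303670695694
190 310 331;200 299 343;210 292 350;220 288 353;225 287 355;230 287 355;235 287 355;240 288 354;250 294 348;256 300 342;ring [ 0.47762457 -0.3441407 ] 0.049557581982603315
mouth [[ 0.73166287 -0.37120615  0.03      ]]
```

Run:
```python
from h import *; from bench import r
go(r,[.555,-.351,.012],-95.8)
```

```text
t 14.40 tcp [ 0.552  -0.3493  0.2466] yaw -96.34 z [-0.006  0.003 -1.   ] F [-0.28  1.14  1.32] w 0.0870
shift [ 0.07 -0.18  9.38] turn [ 0.07  0.02 -0.11]
```

>>> carry_out --commands '[[[0,0.05,-0.1,1.5,0.07,0,-0.1],[0,0.07,-0.18,3.5,0.07,0,-0.1],[0,0.07,-0.18,5.5,0.07,0,-0.1],[0,0.07,-0.18,7.0,0.07,0,-0.1],[0,0.07,-0.18,7.8,0.07,0,-0.1],[0,0.07,-0.18,7.8,0.07,0,-0.1],[0,0.07,-0.18,7.8,0.07,0,-0.1]]]'

```text
time: 15.28
ee_pos: [0.5563, -0.3513, 0.0536]
eef_rot: [-0.67, 0.742, -0.001, 0.001]
ft_force: [0.8, 0.6, 0.4]
width: 0.087
```

Run:
```python
from h import *; from bench import r
import pickle
go(r,[.555,-.351,.012],-95.8)
W=r.camera_info('wrist');im=r.camera('wrist');cv2.imwrite('pics/w9.png',im);pickle.dump(W,open('w9.pkl','wb'))
g=cv2.cvtColor(im,cv2.COLOR_BGR2GRAY);d=g<115
pts=[]
for y in range(20,225,15):
    row=d[y].copy();row[:270]=0;row[370:]=0;q=np.nonzero(row)[0]
    if len(q): print(y,q.min(),q.max());pts.append(((q.min()+q.max())/2,y))
A=onz(W,pts,.03);print(A.round(4))
```

```text
t 15.28 tcp [ 0.5563 -0.3513  0.0536] yaw -95.82 z [ 0.003  0.001 -1.   ] F [0.79 0.58 0.42] w 0.0870
shift [-0.    0.06  1.66] turn [-0.03  0.01 -0.  ]
20 296 342
35 296 342
50 296 342
65 297 341
80 297 341
95 297 341
110 298 341
125 298 340
140 298 340
155 299 340
170 299 340
185 299 339
200 300 339
215 300 339
[[ 0.689  -0.3651  0.03  ]
 [ 0.6812 -0.3643  0.03  ]
 [ 0.6732 -0.3635  0.03  ]
 [ 0.6649 -0.3626  0.03  ]
 [ 0.6565 -0.3618  0.03  ]
 [ 0.6478 -0.3609  0.03  ]
 [ 0.6388 -0.3603  0.03  ]
 [ 0.6296 -0.359   0.03  ]
 [ 0.6202 -0.358   0.03  ]
 [ 0.6104 -0.3574  0.03  ]
 [ 0.6004 -0.3564  0.03  ]
 [ 0.5901 -0.355   0.03  ]
 [ 0.5794 -0.3542  0.03  ]
 [ 0.5684 -0.3531  0.03  ]]
```

View pics/w9.png

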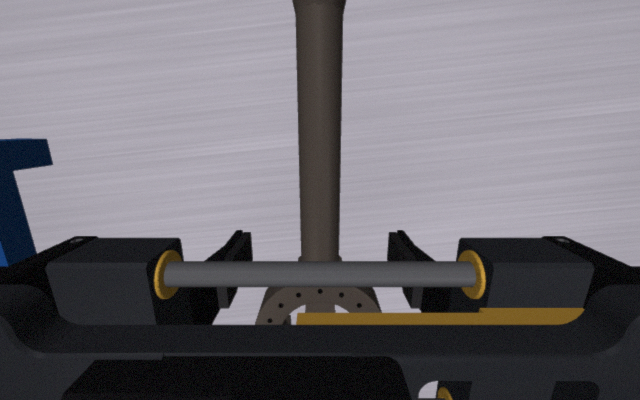

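>>> carry_out --commands '[[[0,0,0.06,0.8,-0.03,0,0],[0,0,0.06,1.5,-0.03,0,0],[0,0,0.06,1.66,-0.03,0,0],[0,0,0.06,1.66,-0.03,0,0],[0,0,0.06,1.66,-0.03,0,0]]]'

```text
time: 15.95
ee_pos: [0.5553, -0.3514, 0.0126]
eef_rot: [-0.67, 0.742, -0.0, 0.001]
ft_force: [0.3, -0.3, 0.5]
width: 0.0869
```

>>> carry_out --commands '[[[255,0,0,0,0,0,0],[255,0,0,0,0,0,0],[255,0,0,0,0,0,0],[255,0,0,0,0,0,0],[255,0,0,0,0,0,0],[255,0,0,0,0,0,0],[255,0,0,0,0,0,0],[255,0,0,0,0,0,0],[255,0,0,0,0,0,0],[255,0,0,0,0,0,0],[255,0,0,0,0,0,0]]]' --grip_force 60

```text
time: 17.32
ee_pos: [0.5554, -0.3514, 0.0126]
eef_rot: [-0.67, 0.742, -0.0, 0.001]
ft_force: [1.0, -0.1, 0.1]
width: 0.0266
```

Run:
```python
from h import *; from bench import r
go(r,[.555,-.351,.05],-95.8); print(r.read_state()['torque'])
```

```text
t 17.32 tcp [ 0.5554 -0.3514  0.0126] yaw -95.82 z [ 0.001  0.    -1.   ] F [ 0.99 -0.06  0.07] w 0.0266
shift [-0.01  0.01 -1.49] turn [-0.01  0.01 -0.  ]
[ 0.02475608  0.06225065 -0.02404915]
```

Gripped at 26.6 mm on the 28 mm tube. I'll do a small test lift to check weight, moment and level.

>>> carry_out --commands '[[[255,0,0,-0.2,0,0,0],[255,0,0,-0.5,0,0,0],[255,0,0,-0.9,0,0,0],[255,0,0,-1.2,0,0,0],[255,0,0,-1.2,0,0,0],[255,0,0,-1.2,0,0,0]]]'

```text
time: 18.08
ee_pos: [0.5551, -0.3513, 0.0424]
eef_rot: [-0.67, 0.742, -0.0, 0.0]
ft_force: [-0.0, 0.3, -6.0]
width: 0.0268
```

Run:
```python
from h import *; from bench import r
import pickle
go(r,[.555,-.351,.05],-95.8); print(r.read_state()['torque'])
im=r.camera('wrist');cv2.imwrite('pics/w10.png',im)
s=r.camera('side');cv2.imwrite('pics/s10f.png',s);cv2.imwrite('pics/s10.png',cv2.resize(s[130:240,240:420],None,fx=4.4,fy=4.4,interpolation=cv2.INTER_CUBIC))
g=cv2.cvtColor(im,cv2.COLOR_BGR2GRAY);d=g<115
for y in range(5,225,20):
    row=d[y].copy();row[:270]=0;row[370:]=0;q=np.nonzero(row)[0]
    if len(q): print(y,q.min(),q.max())
for i in range(3): print(r.read_state()['torque'].round(3),r.read_state()['ft_force'].round(2)); r.camera('top')
```

```text
t 18.07 tcp [ 0.5551 -0.3513  0.0424] yaw -95.83 z [ 0.001  0.001 -1.   ] F [-0.04  0.25 -6.01] w 0.0268
shift [-0.01  0.01 -0.3 ] turn [-0.01  0.01 -0.01]
[-0.02622245  0.03461935  0.02890626]
5 288 349
25 289 348
45 289 348
65 290 348
85 290 347
105 291 347
125 292 346
145 292 346
165 293 345
185 293 345
205 294 344
[0.034 0.032 0.016] [ 0.27 -0.75 -6.45]
[ 0.052 -0.005  0.049] [ 0.19  0.62 -5.09]
[-0.    -0.042 -0.039] [ 0.15 -0.33 -6.48]
```

View pics/s10.png

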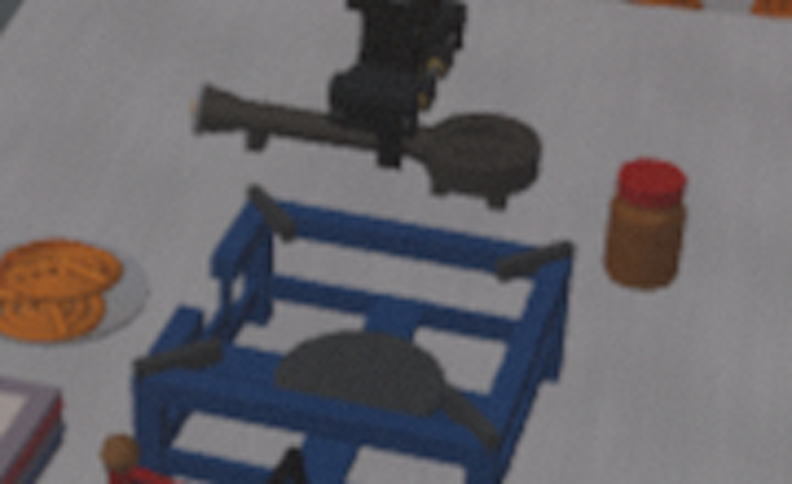

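View pics/w10.png

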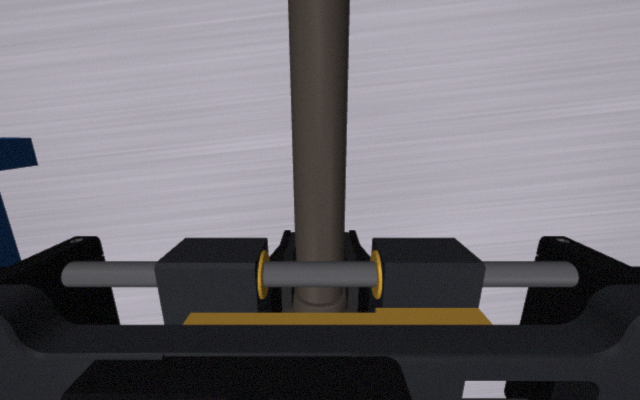

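```bash
cat > lvl.py <<'E'
from h import *; import pickle
from scipy.optimize import brentq
def level(W,im,ext=(240,400),rows=range(3,222,3),th=115):
    g=cv2.cvtColor(im,cv2.COLOR_BGR2GRAY).astype(float);xs=[];zs=[];cs=[]
    for y in rows:
        row=g[y]
        def edge(dr):
            x=319
            while row[x]<th: x+=dr
            return x-dr*(row[x]-th)/(row[x]-row[x-dr]+1e-9)
        a,b=edge(-1),edge(1)
        f=lambda z:np.linalg.norm(onz(W,(a,y),z)-onz(W,(b,y),z))-.028
        z=brentq(f,-.3,W['origin'][2]-.03);c=onz(W,((a+b)/2,y),z)[0];xs.append(c[0]);zs.append(z);cs.append(c)
    p=np.polyfit(xs,zs,1);q=np.polyfit(xs,[c[1] for c in cs],1)
    print('tilt deg',np.degrees(p[0]).round(2),'z mean',np.mean(zs).round(4),'yaw',np.degrees(np.arctan(q[0])).round(2),'y at xmean',np.polyval(q,np.mean(xs)).round(4),np.mean(xs).round(4),'rms z',np.std(np.array(zs)-np.polyval(p,xs)).round(4))
E
python3 - <<'E'
from lvl import *; from bench import r
level(pickle.load(open('w9.pkl','rb')),cv2.imread('pics/w9.png'),rows=range(20,222,3))
level(r.camera_info('wrist'),cv2.imread('pics/w10.png'))
E
```

```text
tilt deg -0.12 z mean 0.0305 yaw -5.64 y at xmean -0.3592 0.6304 rms z 0.0006
tilt deg -0.03 z mean 0.0597 yaw -5.64 y at xmean -0.3596 0.6334 rms z 0.0003
```

The burner hangs level: tilt −0.03° with axis at z 59.7 mm, against −0.12° while lying. Next I refine the stand's centre and yaw from the clear top picture.

Run:
```python
from h import *; from bench import r
T=r.camera_info('top')
for fn in ('t3f','t8'):
    t=cv2.imread(f'pics/{fn}.png');hsv=cv2.cvtColor(t,cv2.COLOR_BGR2HSV);g=cv2.cvtColor(t,cv2.COLOR_BGR2GRAY)
    seat=((g<62)&(hsv[:,:,1]<70)).astype(np.uint8)*255
    seat[:185]=0;seat[235:]=0;seat[:,:295]=0;seat[:,345:]=0
    c,_=cv2.findContours(seat,cv2.RETR_EXTERNAL,cv2.CHAIN_APPROX_NONE);c=max(c,key=cv2.contourArea)
    (a,b),e,_=cv2.fitEllipse(c);P=onz(T,(a,b),.05)[0]
    print(fn,'seat px',(a,b),e,'P',P.round(4),'diam',np.mean(e)*1.353/T['fx'])
    m=cv2.inRange(hsv,(100,110,40),(125,255,255)); m[:150]=0;m[260:]=0;m[:,:260]=0;m[:,380:]=0
    ys,xs=np.nonzero(m)
    Q=onz(T,np.c_[xs,ys].astype(float),.11)[:,:2]
    # outer edges: extreme points along stand axes
    th=np.radians(-6.84)
    for it in range(3):
        ex=np.array([np.cos(th),np.sin(th)]);ey=np.array([-ex[1],ex[0]])
        u=Q@ex;v=Q@ey;angs=[]
        def side(along,across,sg):
            lo,hi=np.percentile(along,[0,100]);bins=np.arange(lo+.03,hi-.03,.004);X=[];Y=[]
            for k in bins:
                s=(along>=k)&(along<k+.004)
                if s.any(): X.append(k+.002);Y.append((across[s]*sg).max()*sg)
            X=np.array(X);Y=np.array(Y);ok=np.abs(Y-np.median(Y))<.006
            return np.polyfit(X[ok],Y[ok],1)
        s1,s2=side(u,v,1),side(u,v,-1);s3,s4=side(v,u,-1),side(v,u,1)
        da=np.mean([np.arctan(s1[0]),np.arctan(s2[0]),-np.arctan(s3[0])]);th+=da
    mu=(u.max()+u.min())/2
    cu=(np.polyval(s3,v.mean())+np.polyval(s4,v.mean()))/2;cv=(np.polyval(s1,cu)+np.polyval(s2,cu))/2
    print('yaw',np.degrees(th),[np.degrees(np.arctan(s[0])).round(2) for s in (s1,s2,s3,s4)],'centre',cu*ex+cv*ey,'size',np.polyval(s4,cv)-np.polyval(s3,cv),np.polyval(s1,cu)-np.polyval(s2,cu))
# supports' tips (dark) : inner-tip pixels from the crop
tip=np.array([[193,158],[490,197],[454,492],[153,456]])/6+[265,155]
A=onz(T,tip,.12);print(A.round(4).tolist(),A.mean(0)); print('yaw diag',[np.degrees(np.arctan2(*(A[i]-A[j])[[1,0]])).round(2) for i,j in((0,2),(1,3))])
```

```text
t3f seat px (317.87274169921875, 209.8335723876953) (34.49568176269531, 35.287757873535156) P [ 0.5281 -0.0046  0.05  ] diam 0.12078152173517531
yaw -6.632174118389236 [np.float64(0.06), np.float64(-0.11), np.float64(-0.06), np.float64(0.17)] centre [ 0.52867424 -0.00443564] size 0.25357236831290747 0.2537455431424478
t8 seat px (317.8821716308594, 209.8142852783203) (34.52985763549805, 35.09999084472656) P [ 0.5281 -0.0046  0.05  ] diam 0.12051568540431865
yaw -6.664768205532011 [np.float64(-0.01), np.float64(0.04), np.float64(-0.04), np.float64(0.06)] centre [ 0.52863662 -0.00434802] size 0.2534987073458279 0.25386725018828993
[[0.6169, 0.0667, 0.12], [0.5984, -0.0973, 0.12], [0.4361, -0.0794, 0.12], [0.4529, 0.085, 0.12]] [ 0.52606204 -0.00622207  0.12      ]
yaw diag [np.float64(38.96), np.float64(-51.39)]
```

>>> carry_out --commands '[[[255,0,0,-0.3,0,0,0],[255,0,0,-0.8,0,0,0],[255,0,0,-1.5,0,0,0],[255,0,0,-2.3,0,0,0],[255,0,0,-3.1,0,0,0],[255,0,0,-3.9,0,0,0],[255,0,0,-4.7,0,0,0],[255,0,0,-5.3,0,0,0],[255,0,0,-5.7,0,0,0],[255,0,0,-5.9,0,0,0],[255,0,0,-5.9,0,0,0]]]'

```text
time: 19.7
ee_pos: [0.555, -0.3514, 0.1897]
eef_rot: [-0.67, 0.742, 0.0, 0.0]
ft_force: [-0.2, -0.1, -6.1]
width: 0.0268
```

Run:
```python
from h import *; from bench import r
go(r,[.606,-.0131,.19],-96.9)
```

```text
t 19.70 tcp [ 0.555  -0.3514  0.1897] yaw -95.82 z [ 0.     0.001 -1.   ] F [-0.18 -0.13 -6.09] w 0.0268
shift [-13.67  -0.65  -0.  ] turn [-0.    0.01  0.22]
```

>>> carry_out --commands '[[[255,-0.4,0,0,0,0,0],[255,-1.2,-0.05,0,0,0,0.02],[255,-2.3,-0.1,0,0,0,0.04],[255,-3.6,-0.17,0,0,0,0.06],[255,-5.0,-0.24,0,0,0,0.08],[255,-6.4,-0.3,0,0,0,0.1],[255,-7.8,-0.37,0,0,0,0.12],[255,-9.2,-0.44,0,0,0,0.14],[255,-10.6,-0.5,0,0,0,0.17],[255,-11.9,-0.56,0,0,0,0.19],[255,-12.9,-0.61,0,0,0,0.2],[255,-13.5,-0.64,0,0,0,0.22]]]'

```text
time: 21.2
ee_pos: [0.6048, -0.014, 0.19]
eef_rot: [-0.664, 0.747, 0.0, 0.001]
ft_force: [-0.3, -0.6, -6.0]
width: 0.0268
```

Run:
```python
from h import *; from bench import r
go(r,[.606,-.0131,.1675],-96.9)
```

```text
t 21.20 tcp [ 0.6048 -0.014   0.19  ] yaw -96.74 z [ 0.     0.002 -1.   ] F [-0.31 -0.61 -5.96] w 0.0268
shift [-0.04 -0.04  0.9 ] turn [-0.    0.02  0.03]
```

>>> carry_out --commands '[[[255,-0.04,-0.04,0.2,0,0,0.03],[255,-0.04,-0.04,0.5,0,0,0.03],[255,-0.04,-0.04,0.8,0,0,0.03],[255,-0.04,-0.04,0.9,0,0,0.03],[255,-0.04,-0.04,0.9,0,0,0.03],[255,-0.04,-0.04,0.9,0,0,0.03]]]'

```text
time: 21.95
ee_pos: [0.6061, -0.0133, 0.1678]
eef_rot: [-0.663, 0.748, 0.0, 0.001]
ft_force: [-0.4, -0.4, -6.4]
width: 0.0264
```

Run:
```python
from lvl import *; from bench import r
go(r,[.606,-.0131,.1675],-96.9)
W=r.camera_info('wrist');im=r.camera('wrist');cv2.imwrite('pics/w11.png',im);pickle.dump(W,open('w11.pkl','wb'))
s=r.camera('side');cv2.imwrite('pics/s11f.png',s);cv2.imwrite('pics/s11.png',cv2.resize(s[130:290,240:420],None,fx=3.6,fy=3.6,interpolation=cv2.INTER_CUBIC))
t=r.camera('top');cv2.imwrite('pics/t11f.png',t);cv2.imwrite('pics/t11.png',cv2.resize(t[120:270,150:380],None,fx=3.4,fy=3.4,interpolation=cv2.INTER_CUBIC))
try: level(W,im,rows=range(3,140,3))
except Exception as e: print(e)
```

```text
t 21.95 tcp [ 0.6061 -0.0133  0.1678] yaw -96.91 z [ 0.001  0.002 -1.   ] F [-0.35 -0.42 -6.41] w 0.0264
shift [-0.01  0.    0.01] turn [-0.01  0.02 -0.  ]
tilt deg 3.66 z mean 0.1848 yaw -7.11 y at xmean -0.0255 0.7035 rms z 0.002
```

View pics/w11.png

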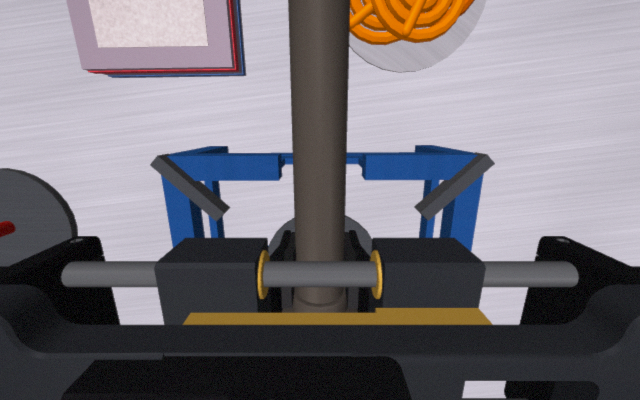

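View pics/s11.png

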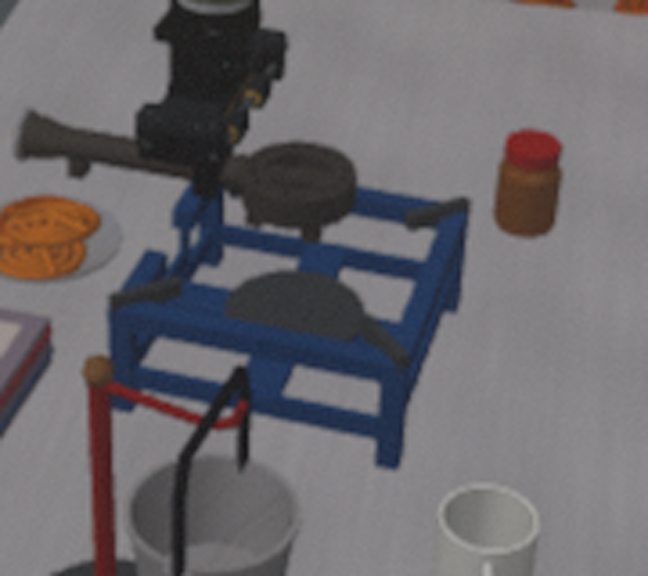

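View pics/t11.png

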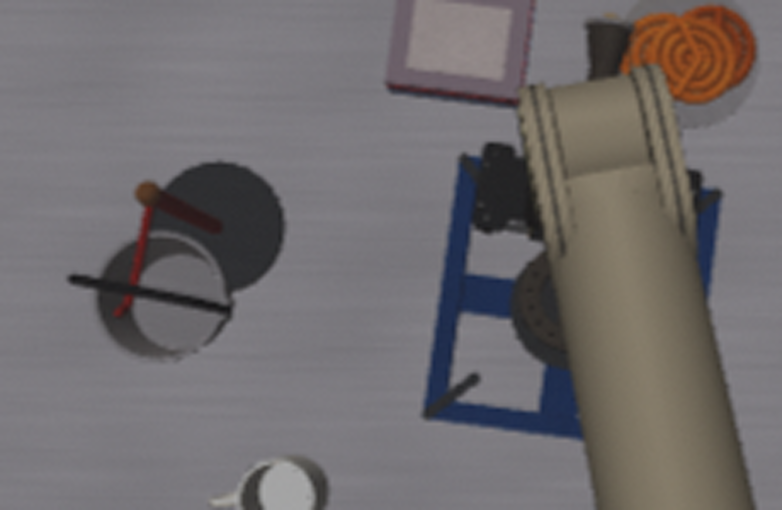

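Run:
```python
from lvl import *; from bench import r
W=pickle.load(open('w11.pkl','rb'));im=cv2.imread('pics/w11.png')
level(W,im,rows=range(80,146,3)); 
a=cv2.cvtColor(cv2.imread('pics/w10.png'),cv2.COLOR_BGR2GRAY);b=cv2.cvtColor(im,cv2.COLOR_BGR2GRAY)
f=lambda row:np.nonzero(row[270:319]<105)[0].min()+270
print('left edges',[(y,f(a[y]),f(b[y])) for y in range(5,146,20)])
hsv=cv2.cvtColor(im,cv2.COLOR_BGR2HSV);m=cv2.inRange(hsv,(100,110,40),(125,255,255))
for y in (158,162,166,170,174):
    L=np.nonzero(m[y,200:292])[0].max()+200;Rr=np.nonzero(m[y,350:450])[0].min()+350
    P=onz(W,[(L,y),(Rr,y)],.11);print(y,L,Rr,P.round(4).tolist(),'mid',P.mean(0)[:2].round(4),'w',np.linalg.norm(P[0]-P[1]).round(4))
e=np.array([np.cos(np.radians(-6.7)),np.sin(np.radians(-6.7))]);print('notch(top)',np.array([.5284,-.0046])+.12*e)
S=r.camera_info('side');s=cv2.imread('pics/s11f.png');g=cv2.cvtColor(s,cv2.COLOR_BGR2GRAY)
c=np.array([.5284,-.0046,.199]);th=np.linspace(0,2*np.pi,9)[:-1]
q=proj(S,np.c_[c[0]+.05*np.cos(th),c[1]+.05*np.sin(th),np.full(8,.199)]);print('pred ring x',q[:,0].min(),q[:,0].max(),'y',q[:,1].min(),q[:,1].max())
print('row178',[(x,int(g[178,x])) for x in (300,302,304,306,308,310,332,334,336,338,340,342)]);print('row182',g[182,296:345].tolist());print('col323',g[164:200,323].tolist())
```

```text
tilt deg -0.17 z mean 0.1839 yaw -6.8 y at xmean -0.0233 0.6855 rms z 0.0003
left edges [(5, np.int64(288), np.int64(289)), (25, np.int64(289), np.int64(289)), (45, np.int64(289), np.int64(290)), (65, np.int64(290), np.int64(290)), (85, np.int64(291), np.int64(291)), (105, np.int64(291), np.int64(292)), (125, np.int64(292), np.int64(292)), (145, np.int64(292), np.int64(293))]
158 291 350 [[0.6568, 0.0028, 0.11], [0.6512, -0.0436, 0.11]] mid [ 0.654  -0.0204] w 0.0468
162 291 350 [[0.6536, 0.0033, 0.11], [0.648, -0.0433, 0.11]] mid [ 0.6508 -0.02  ] w 0.047
166 281 362 [[0.6514, 0.0117, 0.11], [0.6437, -0.0525, 0.11]] mid [ 0.6476 -0.0204] w 0.0647
170 280 363 [[0.6484, 0.013, 0.11], [0.6404, -0.0531, 0.11]] mid [ 0.6444 -0.02  ] w 0.0666
174 280 363 [[0.6452, 0.0135, 0.11], [0.6371, -0.0528, 0.11]] mid [ 0.6411 -0.0197] w 0.0668
notch(top) [ 0.64758048 -0.01860049]
pred ring x 306.6357770271701 338.36818579743954 y 168.43426491497698 184.76674341354595
row178 [(300, 33), (302, 51), (304, 54), (306, 51), (308, 53), (310, 45), (332, 51), (334, 54), (336, 53), (338, 71), (340, 127), (342, 129)]
row182 [31, 29, 32, 31, 33, 40, 52, 48, 38, 39, 39, 43, 48, 51, 49, 51, 54, 51, 48, 50, 51, 50, 49, 46, 50, 49, 47, 48, 49, 48, 50, 50, 48, 49, 50, 52, 50, 51, 51, 52, 48, 43, 48, 60, 72, 85, 88, 98, 109]
col323 [130, 129, 129, 127, 118, 86, 54, 54, 48, 45, 46, 47, 50, 56, 53, 51, 50, 42, 48, 54, 50, 51, 46, 45, 43, 44, 44, 41, 43, 60, 84, 80, 56, 48, 46, 49]
```

Wrist and top views agree within about 1.6 mm across the gap. I'll nudge the tube by 0.8 mm and let it settle.

>>> carry_out --commands '[[[255,0.03,0,0,0,0,0],[255,0.03,0,0,0,0,0],[255,0.03,0,0,0,0,0],[255,0.03,0,0,0,0,0]]]'

```text
time: 22.6
ee_pos: [0.606, -0.0138, 0.1677]
eef_rot: [-0.663, 0.748, 0.0, 0.001]
ft_force: [-0.9, 0.3, -5.7]
width: 0.0265
```

Run:
```python
from lvl import *; from bench import r
go(r,[.606,-.0139,.1675],-96.9)
W=r.camera_info('wrist');im=r.camera('wrist');level(W,im,rows=range(80,146,3))
print(np.abs(r.read_state()['joint_vel']).max())
print(r.close_job())
```

```text
t 22.60 tcp [ 0.606  -0.0138  0.1677] yaw -96.90 z [ 0.001  0.002 -1.   ] F [-0.86  0.32 -5.73] w 0.0265
shift [ 0.   -0.    0.01] turn [-0.01  0.02  0.  ]
tilt deg -0.27 z mean 0.1838 yaw -6.78 y at xmean -0.0239 0.6854 rms z 0.0003
0.0021626402964585747
the job is handed in; nothing more can be done
None
```

I took the pail out of the stand and hung it on the hook by its handle. The burner is now held still and level above the stand, ready to be lowered. The job was handed in at about 22.7 s; I did not touch the plate, box, mug or jar.

**Pail:** it hangs upright, with the hook about 3 mm from the middle of the handle bar. It was still hanging the same way in the pictures taken just before I handed in.

**Burner:** I gripped the tube at its balance point with 60 N.
- **Balance:** the wrist carried about 6 N with almost no moment.
- **Level:** the final tilt read −0.27°; the same measurement read −0.12° while the burner lay on the counter.
- **Height:** the tube axis is at about 184 mm. The feet are at about 154 mm, some 34 mm above the pan supports.
- **Ring:** the side view puts it within a pixel (about 2 to 3 mm) of centred over the seat.

**Checks that disagreed:**
- **Gap position:** the wrist and top cameras differed by about 1.6 mm on the middle of the gap. I nudged the tube 0.8 mm to split the difference.
- **One level reading:** it gave 3.7° because the plate in the background spoiled the outline. Leaving those rows out gave −0.17°.

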